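Slide the tall tin home into the desk gallery

TASK

Push the tall patterned tin across the desk into the empty bay of the low wooden gallery, the bay with the round cork pad, until it stands upright against the back rail. Push it low on its body, close to the desk, so that it slides without tipping; do not grip, lift or carry it. Leave the amber bottle in the other bay and the glue stick where they stand.

Things in the scene. Friction and masses are not known exactly. Their poses are not given: they have to be found in the camera images.
- patterned_tin: tall round card tube with tin ends and a flower pattern, 70 mm diameter, 230 mm high, 0.18 to 0.35 kg, loose and standing upright on the desk in front of the gallery; origin at the centre of its underside, z up its axis. It slides when pushed within some 30 mm of the desk and tips over when pushed higher (at 75 mm it always tips)
- gallery: low wooden frame fixed to the desk: a back rail (210 mm) and three side rails, 24 mm high, 10 mm thick, forming two bays 90 mm wide inside, open in front. Origin at desk level on the middle side rail; x points from the open front to the back rail, y to the left. Bay middles at y = +/-50 mm. Back rail's inner face at x = +36 mm (tin home: axis at x = +1 mm); side rails end, rounded, at x = -13 mm
- cork_pad: flat round cork pad, 66 mm diameter and under 1 mm thick, lying in the middle of the empty bay (gallery x = 0, y = +50 mm or -50 mm), no hindrance to sliding; origin at its centre
- amber_bottle: amber glass bottle with white cap, 47 mm diameter, 88 mm high, loose, standing in the other bay; origin at the centre of its underside
- glue_stick: glue stick standing upright on the desk in front of the gallery's right end and a little outside it, 26 mm diameter, 88 mm high, loose; origin at the centre of its underside
Not all that is in view belongs to the job. Of the things that look like the patterned_tin, the middle-sized one is meant.

How it is judged:
By the outcome, as a careful person would: the job done as asked, in the order asked, and still so for the second after the job is handed in, with the robot touching nothing.
It also fails if it takes over 48 s, if anything falls off the work surface, if the arm or the gripper's body presses on something with over 40 N, if the wrist force passes 120 N, or if a joint passes its speed limit or range.

ROBOT

A 6-joint arm with a two-finger parallel gripper is mounted at the origin on a cart in front of the work surface, level with it; the furniture and walls round the work are solid. World frame = base frame: x ahead of the robot, y to its left, z up, the work surface at z = 0. Lengths are in mm, angles in rad, forces in N, time in s.
With the tool pointing down it reaches from about 250 to 850 mm from the base axis. Payload 12.5 kg.
Tool frame: the origin (TCP) lies on the centre line of the jaws, within the pads' length; the fingertips stand 22 mm ahead of it and the grasp point (between the pads) lies 3 mm ahead of it (env.tips_ahead is the z of the fingertips in the tool frame, in mm); z points along the fingers, y is the line along which they close (so a half turn about z gives the same grasp; the last joint's range is limited). The gripper opens to 93 mm and grips with 3 to 60 N. Pads are 15 mm wide; open, the fingers measure 128 mm over their backs; the gripper's body (75 mm by 188 mm) begins 65 mm behind the grasp point.
Start: joints at [1.146, 0.351, 1.652, -0, 1.139, -0.085], TCP at [183.282, 518.548, 240.633] pointing down, gripper open.
Joint ranges: [-2.75, 2.75], [-0.79, 2.1], [0.01, 2.65], [-1.57, 4.71], [0.07, 3.14], [-2.87, 2.87]. Speed limits (rad/s): [2.22, 2.22, 2.79, 3.14, 3.14, 3.14].

INTERFACE

Orientations are given as a rotation vector (axis times angle).
In Python, from rig import env, snapshot gives the robot as it stands. Calls block until the motion is done:
- env.move_ptp(position, orientation): joint-space move of the TCP to a pose.
- env.move_l(position, rotation=None, rate=150, force_limit=None): straight line of the TCP; rotation=None keeps the orientation; rate is the mean speed in mm/s. With force_limit (N) it stops when the force on the tool has changed by that much, and returns True; else False.
- env.set_joints(angles): joint-space move.
- env.grip(opening, effort=None): finger opening in mm; effort is the grip in N (None keeps the last); returns when the fingers have stopped.
- env.dwell(seconds).
- env.inverse_kinematics(position, orientation): joint angles nearest the present ones, or None.
- snapshot(name): name is "scene" or "top" or "wrist"; returns a dict with "img" (420x560x3 uint8, red, green, blue), "z_map" (420x560 float32, mm along the optical axis (not along the pixel's ray), 0 where there is no reading), "fx", "fy", "cx", "cy" (pixels), "world_from_camera" (4x4, takes a point from camera to world coordinates); the wrist camera has in their place "T_tool_cam" (4x4, takes a point from camera to tool coordinates, whose origin is the TCP and whose axes are the flange's). Camera axes: x right, y down, z forward; pixel columns grow to the right and rows downward; lengths in mm; the calibration is good to about 2 mm. A picture is of the moment at which its call begins: read the wrist's pose just before it.
A pose or a line that the arm cannot do raises env.Unreachable and nothing moves.
- env.sign_off(): hands the job in; it is judged then, once.
Readings, each from a call of its own:
- env.current_t(): time.
- env.current_joint_pos(): joint angles.
- env.current_dq(): joint speeds.
- env.current_tau(): joint torques, N m.
- env.current_eef_pos(): TCP position.
- env.current_ee_rot(): TCP orientation.
- env.current_force(): force on the tool from outside, world axes, zero at the start.
- env.current_wrist_torque(): the same for the moment, N m.
- env.current_width(): finger opening in mm.
- env.current_grasp_force(): force on a finger pad.
Only numpy, scipy, OpenCV 4.12 (cv2) and the standard library are available. Lean on these libraries where they do the work, as an engineer would, in place of code of your own. Each camera call takes 0.05 s, during which the arm holds its last target. There are 200 camera calls.

## Working session

There is one attempt and no reset: what is moved stays moved. The work goes in short steps, each a Python script; the robot and the scene stay as the last script left them, time stands still between calls to the robot, and variables do not carry over. Pictures are saved under pics/ and viewed, at most 10 in all, crops included, and the job is handed in when it is done.

```bash
mkdir -p pics; ls; python3 - <<'E'
from rig import env, snapshot
import cv2,numpy as np
for n in("scene","top"):
    s=snapshot(n); np.savez(f"{n}.npz",**s)
    cv2.imwrite(f"pics/{n}0.png",s["img"][...,::-1])
    print(n,s["fx"],s["cx"],s["cy"],np.round(s["world_from_camera"],3).tolist())
print(env.current_t(),env.current_ee_rot())
E
```

```text
pics
scene 442.85202142181 278.88227235340213 210.3142424368608 [[0.886, -0.272, 0.376, 197.224], [-0.463, -0.543, 0.7, -861.232], [0.014, -0.794, -0.607, 634.06], [0.0, 0.0, 0.0, 1.0]]
top 480.8907747595691 272.99201161713705 210.88698106539402 [[-0.282, -0.869, 0.406, 79.572], [-0.959, 0.258, -0.115, 3.887], [-0.005, -0.422, -0.906, 1140.655], [0.0, 0.0, 0.0, 1.0]]
0.1 [-5.31112272e-01 -3.09613367e+00  1.56884136e-03]
```

View pics/scene0.png

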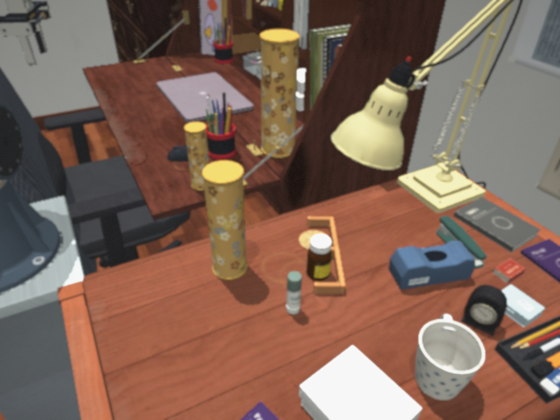

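View pics/top0.png

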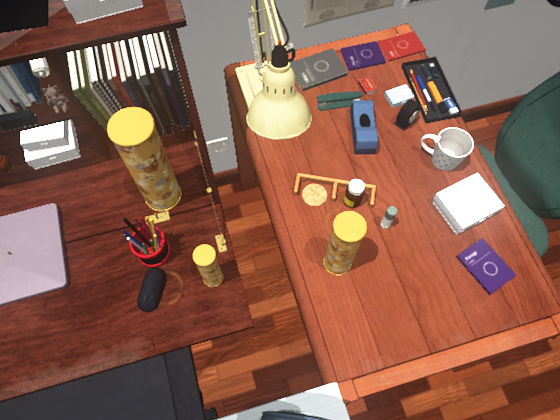

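The scene view shows three tin-like things: (228,220), (278,95) and (196,155). In the top view they are at (345,243), middle-sized and on the desk by the gallery; (145,160), large and on the other desk; and (208,265), small and on the other desk. I choose (345,243). The gallery's back rail runs (297,178)–(375,187), the cork pad is at (314,195), the bottle at (355,193) and the glue stick at (389,216). I'll check the choice with sizes and a close crop.

```bash
cat > h.py <<'E'
import numpy as np,cv2
def ray(s,u,v,z):
    T=s["world_from_camera"];d=T[:3,:3]@[(u-s["cx"])/s["fx"],(v-s["cy"])/s["fy"],1];o=T[:3,3]
    return o+d*(z-o[2])/d[2]
def cloud(s,T=None):
    T=s["world_from_camera"] if T is None else T
    v,u=np.mgrid[:420,:560];z=s["z_map"]
    P=np.stack([(u-s["cx"])/s["fx"]*z,(v-s["cy"])/s["fy"]*z,z],-1)@T[:3,:3].T+T[:3,3]
    P[z==0]=np.nan
    return P
E
python3 - <<'E'
from h import *
for n in("scene","top"):
    s=dict(np.load(n+".npz"));P=cloud(s);Z=P[...,2]
    hsv=cv2.cvtColor(s["img"],cv2.COLOR_RGB2HSV)
    pts={"top":dict(mid=(345,240),big=(145,160),small=(208,265),cork=(314,195),glue=(389,216),bot=(356,190),desk=(300,260)),
     "scene":dict(mid=(228,220),big=(278,95),small=(196,155),cork=(308,240),glue=(293,292),bot=(319,258),desk=(180,320))}[n]
    for k,(u,v) in pts.items(): print(n,k,np.round(P[v,u]),hsv[v,u])
    c=P[pts["mid"][1],pts["mid"][0]]
    near=np.hypot(P[...,0]-c[0],P[...,1]-c[1])<80
    m=near&(Z>215)&(Z<245)
    Q=P[m][:,:2].astype(np.float32); (cc,r)=cv2.minEnclosingCircle(Q); print("tin top",m.sum(),cc,r,np.nanmedian(P[m][:,2]))
    for nm,ext in(("glue",(70,95)),("bot",(75,100))):
        c=P[pts[nm][1],pts[nm][0]];m=(np.hypot(P[...,0]-c[0],P[...,1]-c[1])<40)&(Z>ext[0])&(Z<ext[1])
        print(nm,m.sum(),np.nanmean(P[m],0))
    c=P[pts["cork"][1],pts["cork"][0]]
    m=(np.hypot(P[...,0]-c[0],P[...,1]-c[1])<230)&(Z>17)&(Z<30)
    print("gal",m.sum()); im=s["img"].copy(); im[m]=(0,255,0)
    u,v=pts["cork"];a=im[v-80:v+110,u-90:u+130]
    b=s["img"][v-80:v+110,u-90:u+130]
    cv2.imwrite(f"pics/{n}1.png",cv2.resize(np.hstack([b,a]),None,fx=1.8,fy=1.8)[...,::-1])
E
```

```text
scene mid [ 405. -286.  148.] [ 21 122 151]
scene big [699.  89. 182.] [ 20 140 146]
scene small [452.  33. 100.] [ 17 146 117]
scene cork [ 597. -253.    0.] [ 21  99 239]
scene glue [ 467. -416.   61.] [ 56  14 124]
scene bot [ 549. -367.   64.] [ 13 182  63]
scene desk [ 284. -336.    0.] [  8 146 162]
tin top 959 (412.4505920410156, -254.5453338623047) 36.011634826660156 229.1889909337089
glue 211 [ 470.88760002 -409.46348488   83.34375937]
bot 319 [ 558.20994075 -352.77875986   85.79552855]
gal 1093
top mid [ 385. -234.  226.] [ 25 147 255]
top big [677. 122. 244.] [ 18 128 141]
top small [439.  49. 152.] [ 17 171 139]
top cork [ 606. -259.   -3.] [ 23  93 252]
top glue [ 463. -396.   78.] [25 37 89]
top bot [ 547. -341.   90.] [  0   0 255]
top desk [ 442. -167.   -0.] [  8 163 204]
tin top 883 (413.399169921875, -252.35028076171875) 35.848716735839844 229.08688317533358
glue 108 [ 471.06977173 -402.17776322   84.49277235]
bot 204 [ 559.27385873 -345.08683163   86.87566969]
gal 629
```

View pics/top1.png

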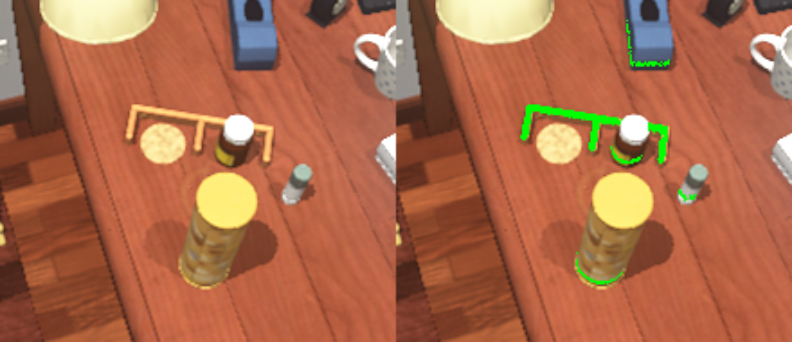

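The crop confirms the choice: the tin top's radius is about 36 mm and its height 229 mm, standing at about (413,-253). The empty bay with the cork is the left one. Next I'll fit the gallery frame.

```bash
python3 - <<'E'
from h import *
for n,(u0,u1,v0,v1),cs in(("top",(285,382,168,212),(314,195)),("scene",(295,350,212,300),(308,240))):
    s=dict(np.load(n+".npz"));P=cloud(s);hsv=cv2.cvtColor(s["img"],cv2.COLOR_RGB2HSV)
    Z=P[...,2];box=np.zeros((420,560),bool);box[v0:v1,u0:u1]=1
    m=box&(Z>20)&(Z<28)
    bot=np.hypot(P[...,0]-558,P[...,1]+349)<34
    m&=~bot
    Q=P[m][:,:2].astype(np.float32)
    r=cv2.minAreaRect(Q);print(n,len(Q),r,np.median(P[m][:,2]))
    # back rail line: farthest points along approx x
    c=box&(hsv[...,1]<125)&(hsv[...,2]>190)&(abs(Z)<8)
    k,l,st,ce=cv2.connectedComponentsWithStats(c.astype(np.uint8));i=l[cs[1],cs[0]]
    (uc,vc),_,_=cv2.fitEllipse(cv2.findContours((l==i).astype(np.uint8),0,1)[0][0]);print("cork",st[i],ray(s,uc,vc,1), ray(s,uc,vc,0))
    b=cv2.boxPoints(r);print(b)
    tin=box
E
```

```text
top 380 ((599.3316040039062, -309.9210205078125), (209.4499969482422, 60.157047271728516), 62.96782302856445) 23.645572771558477
cork [302 184  25  22 419] [ 606.24580751 -259.2253702     1.        ] [ 606.70794178 -259.45624009    0.        ]
[[ 524.94257 -389.53455]
 [ 578.5275  -416.87537]
 [ 673.72064 -230.3075 ]
 [ 620.1357  -202.96667]]
scene 547 ((598.7775268554688, -312.03619384765625), (209.90863037109375, 58.69293212890625), 62.76683807373047) 23.328760144064745
cork [299 230  32  19 234] [ 609.85293441 -258.32310491    1.        ] [ 610.50473462 -257.37073286    0.        ]
[[ 524.65564 -391.9272 ]
 [ 576.8425  -418.78583]
 [ 672.8994  -232.1452 ]
 [ 620.7125  -205.28656]]
```

```bash
cat >> h.py <<'E'
from scipy.spatial.transform import Rotation as R
O=np.array([584.3,-303.5]);gx=np.array([.890,-.456]);gy=np.array([.456,.890])
def G(x,y): return O+x*gx+y*gy
def toG(p): d=np.asarray(p[:2])-O; return np.array([d@gx,d@gy])
def rot(psi,th,sg=1):
    z=np.array([np.cos(psi)*np.sin(th),np.sin(psi)*np.sin(th),-np.cos(th)])
    y=sg*np.array([-np.sin(psi),np.cos(psi),0]);x=np.cross(y,z)
    return R.from_matrix(np.stack([x,y,z],1))
def tcp(tip,r): return np.asarray(tip)-22*r.as_matrix()[:,2]
E
python3 - <<'E'
from h import *
from rig import env,snapshot
for n in("scene","top"):
    s=dict(np.load(n+".npz"));P=cloud(s).reshape(-1,3);P=P[np.isfinite(P[:,0])]
    r=np.hypot(P[:,0],P[:,1]);a=np.degrees(np.arctan2(P[:,1],P[:,0]))
    for lo in range(-60,90,15):
        m=(a>=lo)&(a<lo+15)&(r>250)
        print(n,lo,[(round(float(P[m&(r<q)][:,2].max())) if (m&(r<q)).any() else None) for q in(350,450,550,650)])
w=snapshot("wrist");print(env.tips_ahead,np.round(w["T_tool_cam"],2).tolist())
A=np.array([413,-253]);B=G(-75,50);print(A,B,toG(A))
p1=np.arctan2(*(B-A)[::-1]);p2=np.arctan2(gx[1],gx[0]);print(p1,p2)
for sg in(1,-1):
  for nm,c,psi in(("s",A,p1),("B",B,p1),("B2",B,p2),("C",G(1,50),p2)):
    for th in(.8,):
      rr=rot(psi,th,sg);u=np.array([np.cos(psi),np.sin(psi)])
      for back,h in((31,12),(75,150)):
        q=env.inverse_kinematics(tcp([*(c-u*back),h],rr),rr.as_rotvec());print(sg,nm,back,None if q is None else np.round(q,2))
E
```

```text
scene -60 [4, 4, 5, 14]
scene -45 [4, 229, 232, 232]
scene -30 [4, 4, 232, 232]
scene -15 [2, 2, 2, 4]
scene 0 [1, 165, 165, 165]
scene 15 [2, 4, 35, 165]
scene 30 [-60, 4, 4, 4]
scene 45 [-58, -58, 4, 5]
scene 60 [109, 342, 377, 377]
scene 75 [189, 189, 320, 320]
top -60 [7, 8, 9, 17]
top -45 [7, 232, 235, 235]
top -30 [5, 5, 234, 234]
top -15 [2, 3, 3, 6]
top 0 [5, 166, 168, 168]
top 15 [4, 5, 37, 166]
top 30 [-57, 7, 7, 7]
top 45 [-57, -57, 7, 7]
top 60 [None, None, -225, 1]
top 75 [None, None, None, None]
22.0 [[0.0, -0.96, -0.28, 78.34], [1.0, 0.0, -0.0, -0.99], [0.0, -0.28, 0.96, -143.39], [0.0, 0.0, 0.0, 1.0]]
[ 413 -253] [ 540.35 -224.8 ] [-175.485   -33.1678]
0.21792053638413705 -0.473486289739358
1 s 31 [-1.15  0.67  2.26  1.57  0.78  1.87]
1 s 75 [-1.27  0.27  2.28  1.12  0.92  2.35]
1 B 31 [-0.83  0.7   2.12  1.75  0.68  2.03]
1 B 75 [-0.92  0.34  2.16  1.3   0.74  2.51]
1 B2 31 [-0.47  0.67  2.26  3.14  0.59  1.57]
1 B2 75 [-0.47  0.22  2.35  3.14  0.23  1.57]
1 C 31 [-0.47  0.7   2.08  3.14  0.45  1.57]
1 C 75 [-0.47  0.33  2.18  3.14  0.16  1.57]
-1 s 31 [-1.15  0.67  2.26  1.57  0.78 -1.27]
-1 s 75 [-1.27  0.27  2.28  1.12  0.92 -0.79]
-1 B 31 [-0.83  0.7   2.12  1.75  0.68 -1.11]
-1 B 75 [-0.92  0.34  2.16  1.3   0.74 -0.64]
-1 B2 31 [-0.47  0.67  2.26  3.14  0.59 -1.57]
-1 B2 75 [-0.47  0.22  2.35  3.14  0.23 -1.57]
-1 C 31 [-0.47  0.7   2.08  3.14  0.45 -1.57]
-1 C 75 [-0.47  0.33  2.18  3.14  0.16 -1.57]
```

```bash
cat >> h.py <<'E'
TH=.85
def pose(c,psi,back,h):
    r=rot(psi,TH,-1);u=np.array([np.cos(psi),np.sin(psi)])
    return tcp([*(np.asarray(c)-u*back),h],r),r.as_rotvec()
def tin(s):
    P=cloud(s);m=(abs(P[...,2]-229)<8)&(P[...,0]>350)&(P[...,0]<660)&(P[...,1]>-340)&(P[...,1]<-180)
    hsv=cv2.cvtColor(s["img"],cv2.COLOR_RGB2HSV);m&=(abs(hsv[...,0].astype(int)-25)<8)&(hsv[...,1]>90)
    if m.sum()<100: return None
    return cv2.minEnclosingCircle(P[m][:,:2].astype(np.float32))
E
python3 - <<'E'
from h import *
from rig import env,snapshot
A=np.array([413,-253]);B=G(-75,50);d=B-A;p1=np.arctan2(d[1],d[0])
env.move_l([133,377,340]);print(env.current_t())
env.grip(48)
env.move_ptp(*pose(A,p1,90,240));print(env.current_t(),env.current_joint_pos())
env.move_l(pose(A,p1,85,12)[0],rate=120);print(env.current_t(),env.current_eef_pos(),env.current_force(),env.current_width())
for n in("scene","top"):
    s=snapshot(n);print(tin(s))
    cv2.imwrite(f"pics/{n}2.png",s["img"][...,::-1])
E
```

```text
1.5
5.3 [-1.34146086  0.07547318  2.22229754  0.9947183   1.11018735 -0.58444113]
7.35 [ 313.90707334 -275.08909225   26.81914139] [0.615606   0.37134023 0.53492068] 48.28458394062907
((412.1650085449219, -254.3669891357422), 35.40666198730469)
((414.629638671875, -252.00167846679688), 35.18301773071289)
```

View pics/scene2.png

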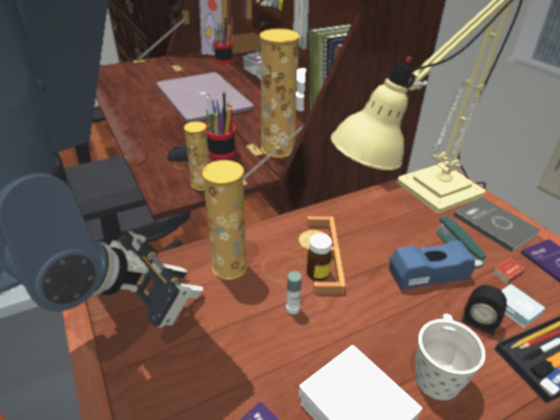

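The scene view shows the gripper tilted and low, at (175,290), behind the undisturbed tin at (228,220), with clear space around it. Next I push the first leg.

```bash
python3 - <<'E'
from h import *
from rig import env,snapshot
A=np.array([413,-253]);B=G(-75,50);d=B-A;p1=np.arctan2(d[1],d[0])
def look():
    for n in("scene","top"):
        t=tin(snapshot(n));print(n,t,None if t is None else toG(t[0]))
print(env.move_l(pose(A+d*.3,p1,31,12)[0],rate=50,force_limit=15),env.current_t(),env.current_force())
look()
E
```

```text
False 9.4667 [-0.72753062  0.30014311  0.18900316]
scene ((447.39892578125, -246.24765014648438), 35.87845230102539) [-147.94902759  -11.47229847]
top None None
```

```bash
python3 - <<'E'
from h import *
from rig import env,snapshot
A=np.array([413,-253]);B=G(-75,50);d=B-A;p1=np.arctan2(d[1],d[0]);p2=np.arctan2(gx[1],gx[0])
def look(n):
    s=snapshot(n);t=tin(s);print(n,t,None if t is None else toG(t[0]));return s
print(env.move_l(pose(B,p1,31,12)[0],rate=50,force_limit=15),env.current_t())
look("scene")
env.move_l(pose(B,p1,85,12)[0],rate=100)
env.move_l(*pose(B,p2,85,14),rate=60)
print(env.current_t(),env.current_joint_pos())
look("scene");s=look("top")
cv2.imwrite("pics/top3.png",s["img"][...,::-1])
E
```

```text
False 11.5417
scene ((536.3504028320312, -226.3195343017578), 35.5255012512207) [-77.86943384  46.82559816]
13.5833 [-0.47449178  0.68356163  2.40581661  3.13981949  0.79804073 -1.57070953]
scene ((537.1354370117188, -225.86436462402344), 36.673343658447266) [-77.37831079  47.58867476]
top None None
```

View pics/top3.png

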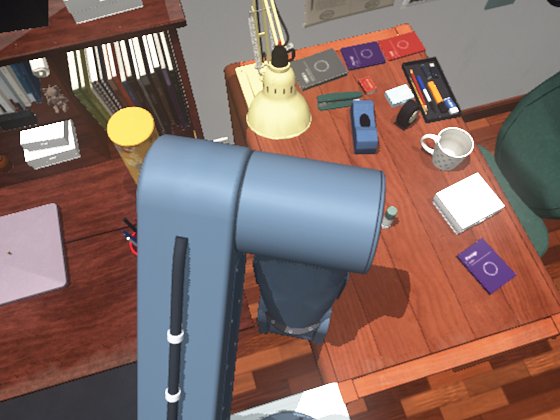

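The arm blocks the top view, so I rely on the scene camera, which puts the tin at gallery (-77,48), lined up with the bay. Next is the straight push in.

```bash
python3 - <<'E'
from h import *
from rig import env,snapshot
p2=np.arctan2(gx[1],gx[0])
def look(n):
    s=snapshot(n);t=tin(s);print(n,t,None if t is None else toG(t[0]));return s
print(env.move_l(pose(G(-30,50),p2,31,13)[0],rate=45,force_limit=12),env.current_t(),env.current_force())
s=look("scene")
print(env.move_l(pose(G(6,50),p2,31,13)[0],rate=20,force_limit=6),env.current_t(),env.current_force(),toG(env.current_eef_pos()))
s=look("scene")
cv2.imwrite("pics/scene4.png",cv2.resize(s["img"][120:330,150:400],None,fx=2.4,fy=2.4)[...,::-1])
E
```

```text
False 16.0333 [-0.86506732  1.15593563  1.41740925]
scene ((576.3041381835938, -246.46572875976562), 35.571388244628906) [-33.1239447   47.11438842]
True 17.7667 [-1.78290495  1.68215226  3.16615768] [-42.85078844  49.99618242]
scene ((607.5413818359375, -261.50714111328125), 35.781490325927734) [ 1.53608618 47.97171453]
```

View pics/scene4.png

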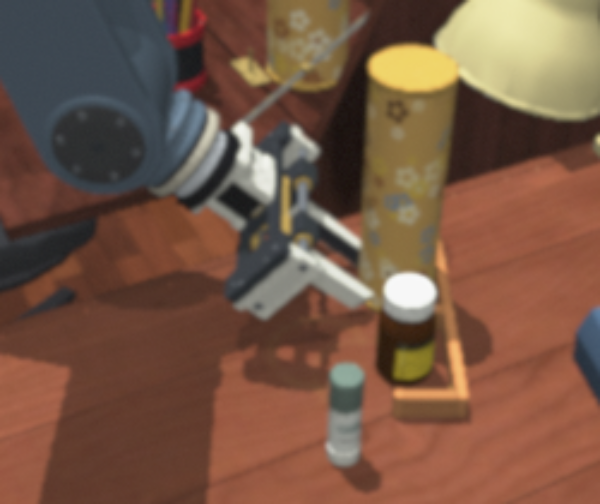

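The tin is upright in the bay at gallery (1.5,48), and the force stop shows it met the rail. I'll retreat and check.

```bash
python3 - <<'E'
from h import *
from rig import env,snapshot
p2=np.arctan2(gx[1],gx[0])
env.move_l(pose(G(1,50),p2,100,15)[0],rate=80)
env.move_l(pose(G(1,50),p2,240,60)[0],rate=100)
q=env.current_joint_pos();q[0]-=.9;env.set_joints(q)
print(env.current_t(),env.current_force())
ims=[]
for n,(u,v) in(("scene",(300,225)),("top",(335,200))):
    s=snapshot(n);t=tin(s);print(n,t,None if t is None else toG(t[0]))
    P=cloud(s);Z=P[...,2]
    for nm,c,e in(("glue",(468,-405),(70,95)),("bot",(556,-348),(75,100))):
        m=(np.hypot(P[...,0]-c[0],P[...,1]-c[1])<40)&(Z>e[0])&(Z<e[1]);print(nm,m.sum(),np.nanmean(P[m],0))
    ims.append(cv2.resize(s["img"][v-90:v+90,u-70:u+70],None,fx=2.8,fy=2.8,interpolation=2))
cv2.imwrite("pics/fin.png",np.hstack(ims)[...,::-1])
E
```

```text
21.825 [ 0.05101671  0.30116535 -0.70514109]
scene ((607.5423583984375, -262.1511535644531), 35.763954162597656) [ 1.830625   47.39898876]
glue 211 [ 470.69903421 -409.43972274   83.22886023]
bot 321 [ 558.49554785 -352.57260147   85.86433797]
top ((607.0653076171875, -261.313232421875), 36.765167236328125) [ 1.02395776 47.92720342]
glue 0 [nan nan nan]
bot 203 [ 559.32278529 -345.17198011   87.01119816]<stdin>:13: RuntimeWarning: Mean of empty slice
```

View pics/fin.png

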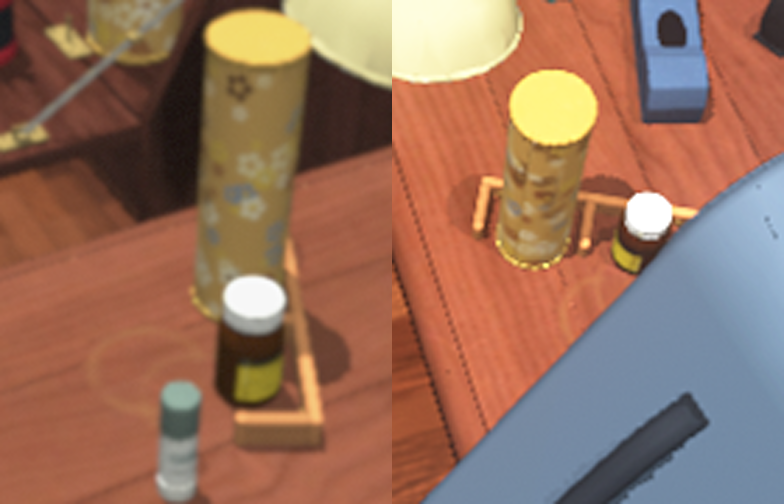

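The tin stands upright in the left bay at gallery (1.4,48), against the back rail. The scene view shows the bottle and glue stick where they were, and the robot is clear.

```bash
python3 -c "
from rig import env
print(env.sign_off())"
```

```text
the job is handed in; nothing more can be done
None
```

The tin was pushed low along the desk into the cork-pad bay and stands upright against the back rail; the amber bottle and glue stick did not move, and I handed the job in at about 22 s (the hand-in itself returned no verdict).

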